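# Lock the sensor station and hold the test rod in the ring

### The job

Ready the ring sensor for its test: with the mallet, drive the station's sprung locking pin fully home, then put the mallet back on the bench. Then take the slim test rod from the rack, lower it upright through the hole of the ring sensor without it touching the station anywhere, and finish still holding it in the gripper, centred in the hole, with its tip about halfway between the ring's underside and the base plate. Do not touch the pin with the gripper, and leave the other objects where they are.

Things in the scene. Friction and masses are not known exactly. Their poses are not given: they have to be found in the camera images.
- station: fixed test station: aluminium base plate 130 (x) x 240 (y) x 12 mm thick; origin at the centre of the plate's underside, on the bench, z up. At y = +55 mm the square ring sensor, carried by an aluminium post (40 x 22 mm, 105 mm high, centre at y = +94.5 mm); at y = -70 mm a dark steel collar of 34 mm diameter, its top 40 mm above the bench, with the locking pin in it.
- ring (a point): centre of the round through-hole of the ring sensor, a grey plastic block 56 x 56 x 20 mm: hole 20 mm in diameter, axis vertical; this point is at mid-thickness, 95 mm above the bench (block underside at 85 mm, top at 105 mm, base plate top at 12 mm)
- pin (a joint): how far the locking pin is pressed down, in m: 0 fully up, 0.014 fully home (hard stop). A spring lifts it lightly, but its guide is stiff: it takes 4 to 6 N to move down and stays where it is driven
- pin_top (a point): centre of the flat top of the locking pin, a steel pin of 16 mm diameter standing up from its collar; 56 mm above the bench with the joint at 0, 42 mm (2 mm proud of the collar) fully home
- mallet: loose black rubber mallet, about 0.28 kg, standing on one face of its head with the handle level: head an upright cylinder 52 mm in diameter and 66 mm high, wooden handle 18 mm wide and 22 mm high, its axis 33 mm above the lower face, running along -x from the head (from 26 mm to 158 mm from the head's axis). Origin at the centre of the head's lower face, z up, +x from handle to head
- rod: loose test rod, about 0.09 kg, upright in a hole of the rack: slim steel rod 10 mm in diameter and 110 mm long below a round grip head 22 mm in diameter and 34 mm high (110 to 144 mm above the tip). Origin at the centre of the tip's end face, z up along the rod towards the head
- rack: fixed black plastic rack block 150 (x) x 55 (y) x 50 mm high, origin at the centre of its underside; two upright blind holes 12 mm in diameter and 40 mm deep at x = -45 and +45 mm, which hold the test rod and the stepped gauge, either way round
- gauge: bystander: stepped steel gauge standing in the other hole of the rack: foot 10 mm in diameter and 46 mm long, body 28 mm in diameter and 50 mm high, shorter and fatter than the test rod; origin at the centre of its foot's end face
- cylinder: bystander: aluminium pneumatic cylinder lying on the bench, 110 x 32 x 32 mm with a 45 mm piston rod along +x; origin at the centre of its underside
- jar: bystander: white jar 56 mm in diameter, 70 mm high; origin at the centre of its underside
- screwdriver: bystander: screwdriver lying on the bench along its x axis, about 200 mm long; origin underneath it
Things that resemble listed ones, but are neither listed nor needed, are in the scene too. Leave any blue or orange look-alike of the mallet alone.

How it is judged:
On the way, in this order (a step that is already met when the one before it is completed fails the run):
1. the locking pin is driven fully home (value of joint pin above 0.0115 m), for 0.1 s.
2. the mallet is back on the bench, released (contact force between mallet and the fingers below 0.1 N and height (world z) of mallet below 0.034 m and linear speed of mallet below 0.03 m/s), for 0.2 s.
3. the rod is in the ring's hole, its tip below the ring (horizontal distance between rod and ring below 0.006 m and z of rod in the frame of ring below -0.012 m), for 0.2 s.
At the end, for the whole second after the job is handed in: Pin home (11.5 of 14 mm or more); mallet let go, at rest on the bench; rod held, still, upright within 0.1 rad, its tip within 4 mm of the hole axis and 15 mm of halfway between ring and base plate, touching nothing of the station; bystanders within 30 mm of their starts (all of step 2 and value of joint pin above 0.0115 m and horizontal distance between rod and ring below 0.004 m and z of rod in the frame of ring between -0.0615 and -0.0315 m and angle between rod's own z axis and vertical below 0.1 rad and linear speed of rod below 0.02 m/s and contact force between rod and the fingers above 1 N and contact force between each of rod, mallet and station below 0.1 N and distance of each of gauge, cylinder, jar, screwdriver from where it was at the start of the episode below 0.03 m and angle between gauge's own z axis and vertical below 0.3 rad); the arm keeps its last pose, push and grip.
It fails at once if the rod touches the station (ring, post, pin or base plate) (contact force between rod and station above 0.3 N).
It fails at once if the gripper or arm touches the pin instead of the mallet (contact force between any of the fingers, the arm and pin above 0.5 N).
It fails at once if a bystander is disturbed (distance of any of gauge, cylinder, jar, screwdriver from where it was at the start of the episode above 0.03 m).
It also fails if it takes over 67 s, if anything falls off the work surface, if the arm or the gripper's body presses on something with over 40 N, if the wrist force passes 120 N, or if a joint passes its speed limit or range.

### The arm

A 6-joint arm with a two-finger parallel gripper is mounted at the origin on the work surface. World frame = base frame: x ahead of the robot, y to its left, z up, the work surface at z = 0. Lengths are in m, angles in rad, forces in N, time in s.
With the tool pointing down it reaches from about 0.25 to 0.725 m from the base axis. Payload 4 kg.
Tool frame: the origin (TCP) lies on the centre line of the jaws, within the pads' length; the fingertips stand tip_reach ahead of it and the grasp point (between the pads) lies 5 mm behind it (tip_reach is the distance from the TCP to the fingertips, in m); z points along the fingers, y is the direction in which the jaws open and shut (so a half turn about z gives the same grasp; the last joint's range is limited). The gripper opens to 85 mm and grips with 20 to 120 N. Pads are 22 mm wide; open, the fingers measure 114 mm over their backs; the gripper's body (76 mm by 85 mm) begins 54 mm behind the grasp point. The pads swing forward as they close: fully open they stand 13 mm farther back than shut.
Start: joints at [1.329, 0.241, 0.005, 1.335, 0, 1.571], TCP at [0.12, 0.485, 0.245] pointing down, gripper open.
Joint ranges: [-2.72, 2.72], [-1.05, 1.87], [-1.09, 1.28], [-1.99, 2.15], [-1.42, 1.44], [-3.14, 3.14]. Speed limits (rad/s): [2.79, 2.79, 3.14, 3.14, 3.14, 3.14].

### API

Orientations are given as a unit quaternion [x, y, z, w].
In Python, from workcell import * gives the robot as it stands.
- The arm moves only by the tool arm_command, never from a script. Its arguments are lists of equal length, an entry for each row: "translation": the shift along the tool's x, y, z in cm, a list of three; "turn": the turn about the tool's z in rad; "hand": the closure, from 0 (fully open) to 1 (shut). In form: {"translation": [[x, y, z], ...], "turn": [turn, ...], "hand": [hand, ...]}. A call has 1 to 5 rows; each row is the pose to reach, as a shift and turn from the pose commanded when the call began, along the tool's axes at that moment; what a row does not reach only later rows make up. A row lasts 1/12 s, in which the tool goes at most 41.7 mm and 7.16 degrees, less where a joint would pass 70% of its speed; a pose out of reach is approached as far as the arm can. A call with a gripper value outside its range is refused whole. The fingers move at their own pace and stop on an object; the grip force is fixed at half the most. Time passes only in rows, so rows that repeat a pose let the fingers close. It gives the time, the measured TCP pose, the force and the opening at its end, in the units of the state.
- get_obs(): the state, without advancing time (a new reading comes with each control period).
- camera(name): name is "scene" or "top" or "wrist"; returns (picture, depth): 400x640x3 uint8, red, green, blue; 400x640 float32, m along the optical axis (not along the pixel's ray), 0 where there is no reading.
- camera_info(name): a dict with "mtx" (3x3 intrinsics, pixels), "world_to_cam" (4x4, takes a point from world to camera coordinates). Camera axes: x right, y down, z forward; pixel columns grow to the right and rows downward; lengths in m; the calibration is good to about 2 mm. A picture is of the moment at which its call begins: read the wrist's pose just before it. camera_info takes no time and is no camera call; for the wrist camera it gives the pose at the moment of the call.
- job_done(): hands the job in, once; it reports no verdict.
Trained networks look in the newest picture that a camera, given by its name, has taken for a name from the list of things; names that differ only in an ending like _2 or _b are one class to them, and where a whole thing is asked for, a point or a joint stands for the part that bears it (a point fixed in the world has none). Each returns a list of dicts, best first, with "conf" (0 to 1); they miss things now and then, are a little off and sometimes report something else, mostly with a low value. They report only what shows in the picture. A call takes as long as a camera call. They do not tell look-alikes from the thing itself.
- search_frame(camera, name): "location" ([row, column] in pixels, amid what is visible of it).
- spot_point(camera, name): "location" ([row, column] in pixels: a listed point, or the origin of a listed thing).
The state is a dict: "clock": time; "joint_pos": joint angles; "joint_vel": joint speeds; "tau": joint torques, N m; "eef_pos": TCP position; "tool_rot": TCP orientation; "ft_force": force on the tool from outside, world axes, zero at the start; "ft_torque": the same for the moment, N m; "grip_width": finger opening in m.
Only numpy, scipy, OpenCV 4.12 (cv2) and the standard library are available. Lean on these libraries where they do the work, as an engineer would, in place of code of your own. Each camera call takes 0.05 s, during which the arm holds its last target. There are 200 camera calls.

## Working session

There is one attempt and no reset: what is moved stays moved. The work goes in short steps, Python scripts to look and compute and a tool call to move; the robot and the scene stay as the last step left them, time stands still between calls to the robot, and variables do not carry over. Pictures are saved under pics/ and viewed, about 8 in all and at most 12, crops included, and the job is handed in when it is done.

Besides the shell and the picture viewer there is one more tool, called in YAML: its name, and indented under it one key for each argument. arm_command: Moves the arm, as the interface text tells. Its arguments: {"type":"object","properties":{"translation":{"type":"array","items":{"type":"array","items":{"type":"number"}}},"turn":{"type":"array","items":{"type":"number"}},"hand":{"type":"array","items":{"type":"number"}}},"required":["translation","turn","hand"]}

```bash
mkdir -p pics; cat > h.py <<'E'
from workcell import *
import numpy as np, cv2
def snap(n,f=None):
    p,d=camera(n)
    if f: cv2.imwrite('pics/'+f,p[:,:,::-1])
    return p,d
def ray(i,px):
    K=np.array(i['mtx']);T=np.linalg.inv(np.array(i['world_to_cam']))
    r=np.linalg.inv(K)@[px[1],px[0],1.]
    return T[:3,3],T[:3,:3]@r
def at_z(i,px,z):
    o,r=ray(i,px); return o+r*(z-o[2])/r[2]
def cloud(i,d):
    v,u=np.mgrid[:d.shape[0],:d.shape[1]]
    K=np.array(i['mtx']);T=np.linalg.inv(np.array(i['world_to_cam']))
    P=np.stack([(u-K[0,2])/K[0,0]*d,(v-K[1,2])/K[1,1]*d,d],-1)
    return P@T[:3,:3].T+T[:3,3]
E
python3 - <<'E'
from h import *
np.set_printoptions(precision=4,suppress=True)
print(get_obs())
for n in ['top','scene']:
    p,d=snap(n,n+'0.png'); i=camera_info(n); np.savez(n+'0.npz',p=p,d=d); C=cloud(i,d)
    for t in ['station','ring','pin_top','mallet','rod','rack','gauge','cylinder','jar','screwdriver']:
        for r in spot_point(n,t)[:4]:
            l=r['location'];a=int(round(l[0])),int(round(l[1])); print(n,t,np.round(l,1),round(r['conf'],2),C[a] if 0<=a[0]<400 and 0<=a[1]<640 else '')
E
```

```text
{'clock': 0.0, 'joint_pos': array([1.329 , 0.2414, 0.0037, 1.3352, 0.    , 1.5708]), 'joint_vel': array([-0.    , -0.0018,  0.0003, -0.0004,  0.0002,  0.0013]), 'tau': array([  0.0009, -37.2315,  25.241 ,   0.017 ,  -0.0002,  -0.    ]), 'eef_pos': array([0.1196, 0.4849, 0.2444]), 'tool_rot': array([ 0.1206,  0.9927, -0.001 , -0.0001]), 'ft_force': array([-0.1026, -0.2829,  0.057 ]), 'ft_torque': array([-0.0213,  0.0311, -0.0281]), 'grip_width': 0.0855728624186295}
top station [163.1 321.2] 0.55 [ 0.5673 -0.0298  0.0089]
top station [168.3 216.1] 0.27 [0.5513 0.2937 0.0503]
top ring [152. 296.] 0.83 [0.6056 0.0493 0.0066]
top pin_top [160.9 338.1] 0.55 [ 0.5625 -0.0825  0.0552]
top mallet [250.8 268.2] 0.89 [0.2936 0.1334 0.063 ]
top mallet [180.7 398.6] 0.86 [ 0.4936 -0.264   0.0687]
top mallet [120.7 425.8] 0.81 [ 0.6781 -0.3555  0.067 ]
top rod [201.3 209.2] 0.58 [0.4499 0.3155 0.046 ]
top rack [186.9 213.2] 0.63 [0.4924 0.3027 0.0494]
top gauge [169.9 215.2] 0.48 [0.5449 0.2965 0.0512]
top cylinder [102.6 278. ] 0.66 [0.7613 0.1026 0.0293]
top jar [104.8 354.3] 0.89 [ 0.7337 -0.13
[... 159 characters left out ...]
[ 0.5985 -0.0105  0.0152]
scene ring [239.9 313.8] 0.81 [0.6084 0.0389 0.1064]
scene pin_top [231.  277.3] 0.58 [ 0.5662 -0.0834  0.0536]
scene mallet [146.8 266.7] 0.93 [ 0.2243 -0.3185  0.0451]
scene mallet [210.9 228.1] 0.68 [ 0.5228 -0.2619  0.0237]
scene mallet [242.6 151.3] 0.61 [ 0.7189 -0.3461  0.0398]
scene mallet [210.6 398.2] 0.6 [0.3249 0.1463 0.0169]
scene rack [282.5 441.9] 0.84 [0.5587 0.3165 0.0518]
scene gauge [291.8 438.8] 0.85 [0.5827 0.317  0.0453]
scene gauge [289.8 214.9] 0.44 [ 0.7728 -0.1189  0.0368]
scene cylinder [341.4 307.1] 0.75 [0.7966 0.1151 0.0272]
scene jar [291.7 212.7] 0.6 [ 0.7763 -0.1225  0.0323]
scene screwdriver [214.6 335.4] 0.49 [0.4096 0.0002 0.0159]
```

```bash
python3 -c "
import cv2;a=cv2.imread('pics/top0.png');print(a.shape)"
```

```text
(400, 640, 3)
```

View pics/top0.png

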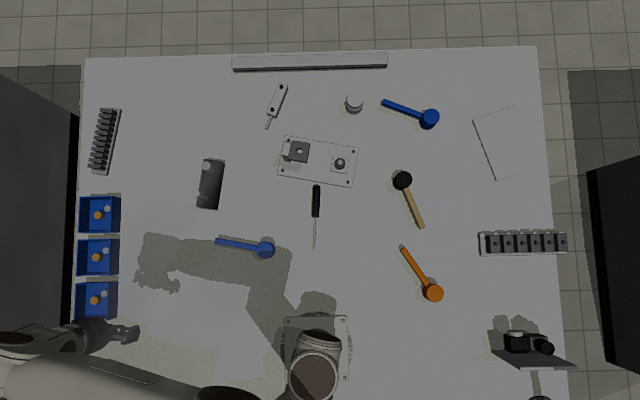

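View pics/scene0.png

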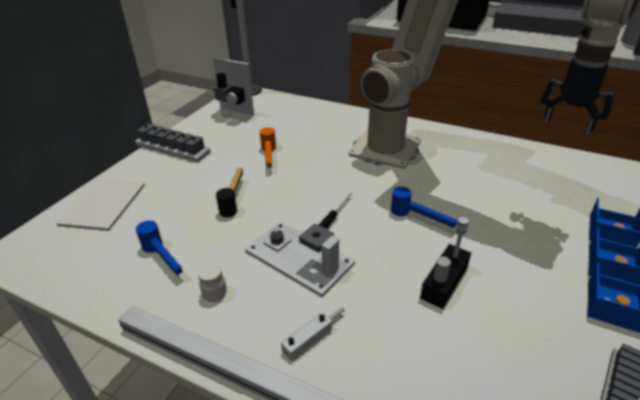

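Mallet candidates in top view: black head with wooden handle (180,402), blue (118,428), blue (249,265), orange (293,432). Only the black one fits the description. The rod is the tall slim item with the small head in the rack (scene ~(225,461)); the fat one at (268,442) is the gauge.

```bash
python3 - <<'E'
from h import *
np.set_printoptions(precision=4,suppress=True)
t=np.load('top0.npz');s=np.load('scene0.npz')
a=cv2.resize(t['p'][130:250,270:440],None,fx=4,fy=4,interpolation=cv2.INTER_CUBIC)[:,:,::-1]
b=cv2.resize(s['p'][190:320,400:500],None,fx=3.6923,fy=3.6923,interpolation=cv2.INTER_CUBIC)[:480,:,::-1]
b=b[:480]; im=np.hstack([a,np.pad(b,((0,480-b.shape[0]),(0,0),(0,0)))]); cv2.imwrite('pics/crop1.png',cv2.resize(im,(790,int(480*790/im.shape[1]))))
for n,D in(('top',t),('scene',s)):
    C=cloud(camera_info(n),D['d']).reshape(-1,3); 
    def sel(x0,x1,y0,y1,z0,z1):
        return C[(C[:,0]>x0)&(C[:,0]<x1)&(C[:,1]>y0)&(C[:,1]<y1)&(C[:,2]>z0)&(C[:,2]<z1)]
    def rect(nm,P):
        if len(P)>5:
            c,w,an=cv2.minAreaRect((P[:,:2]*1000).astype(np.float32)); print(n,nm,len(P),np.round(c,1),np.round(w,1),round(an,1),'zmed',round(np.median(P[:,2]),4))
    rect('plate',sel(.45,.68,-.17,.13,.006,.05))
    rect('ringtop',sel(.45,.68,-.17,.13,.098,.112))
    rect('pin',sel(.45,.68,-.17,.0,.05,.062)); rect('collar',sel(.45,.68,-.17,.0,.03,.062))
    rect('head',sel(.4,.62,-.36,-.18,.058,.075)); rect('handle',sel(.3,.47,-.36,-.18,.03,.055))
    rect('mallet',sel(.3,.62,-.36,-.18,.03,.075))
    rect('rack',sel(.4,.65,.2,.4,.04,.056)); rect('gauge',sel(.4,.65,.2,.4,.095,.112)); rect('rodhead',sel(.4,.65,.2,.4,.12,.165));rect('rodtop',sel(.4,.65,.2,.4,.145,.165))
E
```

```text
top plate 2687 [562.7 -21. ] [291.8 226.8] 88.4 zmed 0.0124
top ringtop 430 [587.2  46.5] [79.5 57. ] 78.1 zmed 0.1046
top pin 21 [559.6 -85.4] [12.3 13.8] 88.4 zmed 0.0565
top collar 98 [528.2 -49.2] [ 32.7 129.3] 39.1 zmed 0.0409
top head 231 [ 500.2 -277. ] [48.8 49.5] 87.1 zmed 0.0661
top handle 273 [ 411.9 -310.2] [127.3  20.2] 20.6 zmed 0.0436
top mallet 546 [ 435.8 -293. ] [181.7  50. ] 14.5 zmed 0.047
top rack 747 [503.8 317.9] [ 57.2 150.1] 81.4 zmed 0.0496
top gauge 77 [510.4 321.4] [ 27.8 105.5] 74.8 zmed 0.1053
top rodhead 74 [459.4 324.3] [19.2 21. ] 36.0 zmed 0.1518
top rodtop 52 [459.2 324.5] [19.2 20.5] 36.1 zmed 0.1534
scene plate 3443 [547.8 -14.4] [243.  195.5] 78.1 zmed 0.0129
scene ringtop 631 [591.5  43.4] [81.1 59.2] 77.8 zmed 0.1052
scene pin 33 [562.9 -89.5] [19.4 12.4] 31.3 zmed 0.0551
scene collar 150 [565.7 -88.6] [33.9 32.3] 36.1 zmed 0.041
scene head 211 [ 505.7 -279.1] [49.6 48.9] 14.8 zmed 0.066
scene handle 168 [ 374.8 -310.1] [ 56.8 154. ] 83.6 zmed 0.0435
scene mallet 542 [ 418.9 -297.2] [228.8  71. ] 5.7 zmed 0.0478
scene rack 1010 [508.4 315.5] [ 56.  153.7] 81.3 zmed 0.0501
scene gauge 177 [515.3 310.5] [ 27.6 105.5] 87.1 zmed 0.1054
scene rodhead 173 [465.5 322.7] [21.5 21.6] 74.1 zmed 0.1447
scene rodtop 86 [465.4 322.3] [20.7 21.6] 74.5 zmed 0.1533
```

View pics/crop1.png

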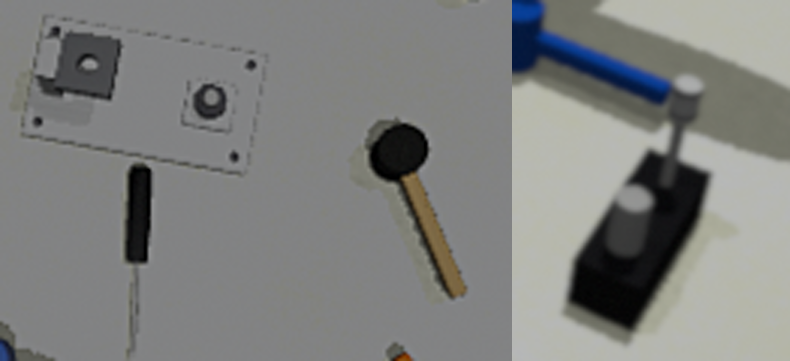

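Confirmed in the crop: black head with wooden handle; the rod is the slim one with a small head at about (463,323). Moving towards the mallet.

```bash
cat > plan.py <<'E'
import sys
from h import *
from scipy.spatial.transform import Rotation as R
# plan.py x y z [yaw_of_tool_y_deg]
o=get_obs(); Rm=R.from_quat(o['tool_rot']).as_matrix()
ya=np.degrees(np.arctan2(Rm[1,1],Rm[0,1]))
print('t',round(o['clock'],2),'pos',np.round(o['eef_pos'],4),'yaw_y',round(ya,2),'tilt',np.round(Rm[:2,2],4),'F',np.round(o['ft_force'],1),'w',round(o['grip_width'],4),'q',np.round(o['joint_pos'],2))
if len(sys.argv)>3:
    d=Rm.T@(np.array([float(v) for v in sys.argv[1:4]])-o['eef_pos']); print('shift cm',np.round(d*100,2),'len',round(np.linalg.norm(d)*100,1))
if len(sys.argv)>4:
    print('turn',round(np.radians((ya-float(sys.argv[4])+90)%180-90),3))
E
python3 plan.py .5025 -.278 .245 110
```

```text
t 1.1 pos [0.1197 0.4854 0.2453] yaw_y 76.15 tilt [-0. -0.] F [ 0.6 -0.1  1.1] w 0.0854 q [1.33 0.24 0.   1.34 0.   1.57]
shift cm [-5.545e+01 -6.496e+01  3.000e-02] len 85.4
turn -0.591
```

arm_command:
  translation:
    - [-13.5,-15.8,0]
    - [-13.5,-15.8,0]
    - [-13.5,-15.8,0]
    - [-13.5,-15.8,0]
    - [-13.5,-15.8,0]
  turn: [0,0,0,0,0]
  hand: [0,0,0,0,0]

```text
clock: 1.52
eef_pos: [0.2132, 0.298, 0.2453]
tool_rot: [0.12, 0.993, 0.0, 0.0]
ft_force: [2.3, 0.3, 0.6]
grip_width: 0.0854
```

arm_command:
  translation:
    - [-13.5,-15.8,0]
    - [-13.5,-15.8,0]
    - [-13.5,-15.8,0]
    - [-13.5,-15.8,0]
    - [-13.5,-15.8,0]
  turn: [0,0,0,0,0]
  hand: [0,0,0,0,0]

```text
clock: 1.93
eef_pos: [0.3066, 0.1121, 0.2458]
tool_rot: [0.12, 0.993, 0.0, 0.001]
ft_force: [1.8, -0.0, 0.1]
grip_width: 0.0854
```

arm_command:
  translation:
    - [-13.5,-15.8,0]
    - [-13.5,-15.8,0]
    - [-13.5,-15.8,0]
    - [-13.5,-15.8,0]
    - [-13.5,-15.8,0]
  turn: [0,0,0,0,0]
  hand: [0,0,0,0,0]

```text
clock: 2.35
eef_pos: [0.3999, -0.0741, 0.2456]
tool_rot: [0.121, 0.993, 0.0, 0.001]
ft_force: [0.6, 0.8, -0.3]
grip_width: 0.0856
```

```bash
python3 plan.py .5025 -.278 .245 110
```

```text
t 2.35 pos [ 0.3999 -0.0741  0.2456] yaw_y 76.09 tilt [0.0012 0.    ] F [ 0.6  0.8 -0.3] w 0.0856 q [-0.18  0.05 -0.22  1.3   0.    0.06]
shift cm [-14.86 -17.33   0.08] len 22.8
turn -0.592
```

```bash
cat > look.py <<'E'
import sys
from h import *
np.set_printoptions(precision=4,suppress=True)
i=camera_info('wrist'); p,d=snap('wrist',sys.argv[1]+'.png'); np.savez(sys.argv[1]+'.npz',p=p,d=d,m=i['mtx'],w=i['world_to_cam'])
T=np.linalg.inv(np.array(i['world_to_cam'])); print('cam',T[:3,3],'axis',T[:3,2])
C=cloud(i,d)
for a in sys.argv[2:]:
    n,z=a.split(':')
    for r in spot_point('wrist',n)[:3]: print(n,np.round(r['location'],1),round(r['conf'],2),at_z(i,r['location'],float(z)))
E
python3 look.py w1 ring:.095 pin_top:.056 station:0
```

```text
cam [ 0.3228 -0.0553  0.3741] axis [ 0.3038 -0.0737 -0.9499]
ring [293.6 340.3] 0.59 [ 0.5372 -0.0835  0.095 ]
pin_top [291.1 338.8] 0.65 [ 0.5627 -0.0886  0.056 ]
station [266.8 379.5] 0.95 [ 0.5765 -0.0232  0.    ]
```

arm_command:
  translation:
    - [-14.9,-17.3,0]
    - [-14.9,-17.3,0]
    - [-14.9,-17.3,0]
    - [-14.9,-17.3,0]
    - [-14.9,-17.3,0]
  turn: [-0.592,-0.592,-0.592,-0.592,-0.592]
  hand: [0,0,0,0,0]

```text
clock: 2.97
eef_pos: [0.4914, -0.2507, 0.2457]
tool_rot: [-0.179, 0.984, 0.0, 0.0]
ft_force: [0.9, 0.1, 0.8]
grip_width: 0.0855
```

```bash
python3 plan.py .5025 -.278 .245 110; python3 look.py w2 mallet:0 
python3 - <<'E'
from h import *
D=np.load('w2.npz');C=cloud(dict(mtx=D['m'],world_to_cam=D['w']),D['d']).reshape(-1,3)
C=C[(C[:,0]>.3)&(C[:,0]<.6)&(C[:,1]>-.4)&(C[:,1]<-.18)]
for z0,z1 in((.06,.072),(.038,.05)):
    P=C[(C[:,2]>z0)&(C[:,2]<z1)]; print(len(P),cv2.minAreaRect((P[:,:2]*1000).astype(np.float32)),np.median(P[:,2]),cv2.minEnclosingCircle((P[:,:2]*1000).astype(np.float32)))
E
```

```text
t 2.97 pos [ 0.4914 -0.2507  0.2457] yaw_y 110.6 tilt [0.0002 0.0004] F [0.9 0.1 0.8] w 0.0855 q [-0.47  0.34  0.15  1.37  0.   -0.83]
shift cm [-0.08 -2.94  0.07] len 2.9
turn 0.011
cam [ 0.4171 -0.2795  0.3743] axis [ 0.292   0.1116 -0.9499]
mallet [260.1 200.5] 0.82 [ 0.6941 -0.3723  0.    ]
mallet [166.3 300.6] 0.62 [ 0.5012 -0.2767  0.    ]
1515 ((501.6728210449219, -278.139892578125), (50.77995681762695, 49.713531494140625), 20.204023361206055) 0.06587601555286882 ((501.777587890625, -278.13671875), 25.769460678100586)
2043 ((428.07861328125, -310.5521545410156), (153.02468872070312, 43.53386688232422), 26.190998077392578) 0.04358077313295705 ((421.419677734375, -297.01409912109375), 76.79534149169922)
```

View pics/w1.png

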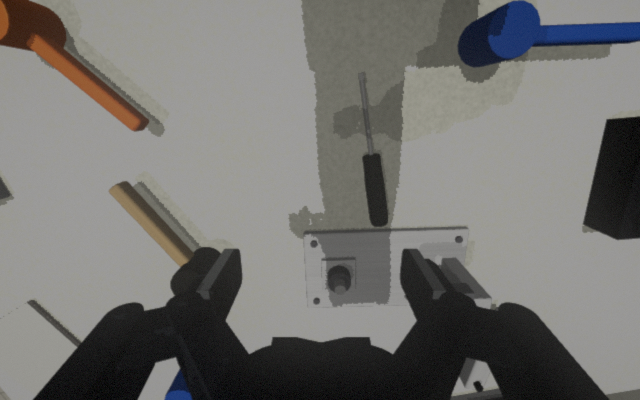

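View pics/w2.png

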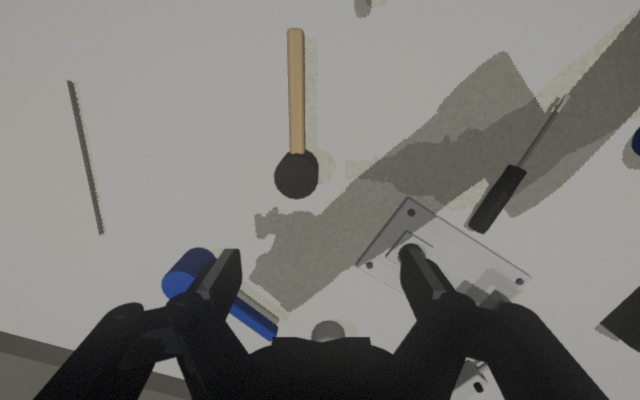

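```bash
python3 -c "
import workcell as w
print({k:getattr(w,k) for k in dir(w) if 'tip' in k.lower()})"; python3 plan.py .5017 -.2781 .1 110.2;
```

```text
{'tip_reach': 0.014}
t 3.07 pos [ 0.4927 -0.2539  0.2434] yaw_y 110.06 tilt [-0.0008 -0.0006] F [ 0.   0.5 -0.6] w 0.0855 q [-0.48  0.35  0.15  1.37 -0.   -0.83]
shift cm [-0.03 -2.58 14.34] len 14.6
turn -0.002
```

arm_command:
  translation:
    - [0,-2.6,0]
    - [0,-2.6,5]
    - [0,-2.6,9]
    - [0,-2.6,13]
    - [0,-2.6,13]
  turn: [0,0,0,0,0]
  hand: [0,0,0,0,0]

```text
clock: 3.48
eef_pos: [0.4944, -0.2706, 0.108]
tool_rot: [-0.175, 0.984, 0.005, -0.006]
ft_force: [-1.1, 1.2, -1.7]
grip_width: 0.0858
```

```bash
python3 look.py w3; python3 plan.py .5017 -.2781 .042 110.2;python3 - <<'E'
from h import *
D=np.load('w3.npz');C=cloud(dict(mtx=D['m'],world_to_cam=D['w']),D['d']).reshape(-1,3)
C=C[(C[:,0]>.3)&(C[:,0]<.6)&(C[:,1]>-.4)&(C[:,1]<-.18)]
for z0,z1 in((.06,.072),(.038,.05)):
    P=C[(C[:,2]>z0)&(C[:,2]<z1)]; print(len(P),cv2.minAreaRect((P[:,:2]*1000).astype(np.float32)),np.median(P[:,2]))
E
```

```text
cam [ 0.4217 -0.2997  0.2373] axis [ 0.28    0.1164 -0.9529]
t 3.53 pos [ 0.4957 -0.2715  0.1105] yaw_y 110.18 tilt [-0.0107  0.0062] F [-0.5  0.5 -0.1] w 0.0854 q [-0.5   0.47 -0.03  1.09  0.   -0.85]
shift cm [-0.39 -0.9   6.84] len 6.9
turn -0.0
4102 ((501.3686828613281, -278.3572998046875), (50.981536865234375, 50.49415969848633), 39.60978698730469) 0.06588770495219085
5389 ((435.00164794921875, -309.2531433105469), (144.30308532714844, 46.6292610168457), 26.82700538635254) 0.043673278616394307
```

arm_command:
  translation:
    - [-0.4,-0.9,0]
    - [-0.4,-0.9,0]
    - [-0.4,-0.9,3]
    - [-0.4,-0.9,3]
    - [-0.4,-0.9,3]
  turn: [0,0,0,0,0]
  hand: [0,0,0,0,0]

```text
clock: 3.95
eef_pos: [0.5061, -0.282, 0.0864]
tool_rot: [-0.175, 0.985, 0.0, -0.0]
ft_force: [-0.3, -0.1, -0.0]
grip_width: 0.0854
```

```bash
python3 plan.py .5015 -.2782 .042 110.2
```

```text
t 3.95 pos [ 0.5061 -0.282   0.0864] yaw_y 110.11 tilt [-0.0009  0.0007] F [-0.3 -0.1 -0. ] w 0.0854 q [-0.51  0.51 -0.03  1.03  0.   -0.86]
shift cm [0.3  0.51 4.44] len 4.5
turn -0.002
```

arm_command:
  translation:
    - [0.3,0.5,0]
    - [0.3,0.5,2]
    - [0.3,0.5,4.4]
    - [0.3,0.5,4.4]
    - [0.3,0.5,4.4]
  turn: [0,0,0,0,0]
  hand: [0,0,0,0,0]

```text
clock: 4.37
eef_pos: [0.5012, -0.2788, 0.0419]
tool_rot: [-0.174, 0.985, 0.001, -0.001]
ft_force: [0.4, -0.1, 0.8]
grip_width: 0.0855
```

arm_command:
  translation:
    - [0,0,0]
    - [0,0,0]
    - [0,0,0]
    - [0,0,0]
    - [0,0,0]
  turn: [0,0,0,0,0]
  hand: [1,1,1,1,1]

```text
clock: 4.78
eef_pos: [0.5031, -0.2796, 0.0434]
tool_rot: [-0.174, 0.985, -0.001, 0.002]
ft_force: [-0.6, 0.4, 6.4]
grip_width: 0.0507
```

arm_command:
  translation:
    - [0,0,0]
    - [0,0,0]
    - [0,0,0]
    - [0,0,0]
    - [0,0,0]
  turn: [0,0,0,0,0]
  hand: [1,1,1,1,1]

```text
clock: 5.2
eef_pos: [0.5031, -0.2796, 0.0434]
tool_rot: [-0.174, 0.985, -0.001, 0.001]
ft_force: [-1.1, 1.5, 6.7]
grip_width: 0.051
```

```bash
python3 plan.py .5015 -.2782 .142 110.2
```

```text
t 5.2 pos [ 0.5031 -0.2796  0.0434] yaw_y 110.07 tilt [ 0.0032 -0.0009] F [-1.1  1.5  6.7] w 0.051 q [-0.51  0.55 -0.1   0.93  0.   -0.86]
shift cm [ 0.07  0.17 -9.86] len 9.9
turn -0.002
```

arm_command:
  translation:
    - [0,0,-2]
    - [0,0,-5]
    - [0,0,-9]
    - [0,0,-12]
    - [0,0,-12]
  turn: [0,0,0,0,0]
  hand: [1,1,1,1,1]

```text
clock: 5.62
eef_pos: [0.5056, -0.2815, 0.1691]
tool_rot: [-0.174, 0.985, -0.004, 0.005]
ft_force: [2.0, -1.4, -1.9]
grip_width: 0.0504
```

```bash
python3 plan.py .5627 -.0886 .163 110.2; python3 - <<'E'
from h import *
def rect(nm,P):
    if len(P)>5:
        c,w,a=cv2.minAreaRect((P[:,:2]*1000).astype(np.float32)); print(nm,len(P),np.round(c,1),np.round(w,1),round(a,1),np.round(np.median(P[:,2]),4),np.round(P[:,:2].mean(0),4))
for f in('w1','w2','top0','scene0'):
    D=np.load(f+'.npz'); i=dict(mtx=D['m'],world_to_cam=D['w']) if 'm' in D else camera_info(f[:-1])
    C=cloud(i,D['d']).reshape(-1,3)
    Q=C[np.hypot(C[:,0]-.563,C[:,1]+.088)<.03]
    rect(f+' pin',Q[(Q[:,2]>.053)&(Q[:,2]<.06)]); rect(f+' collar',Q[(Q[:,2]>.037)&(Q[:,2]<.06)])
    Q=C[(abs(C[:,0]-.58)<.11)&(abs(C[:,1]+.02)<.17)]
    rect(f+' plate',Q[(abs(Q[:,2]-.012)<.003)]) 
    rect(f+' ring',Q[(abs(Q[:,2]-.105)<.003)])
E
```

```text
t 5.62 pos [ 0.5056 -0.2815  0.1691] yaw_y 110.05 tilt [ 0.0116 -0.0067] F [ 2.  -1.4 -1.9] w 0.0504 q [-0.51  0.43  0.07  1.2  -0.   -0.86]
shift cm [-11.98  16.17   0.55] len 20.1
turn -0.003
w1 pin 97 [561.3 -86.8] [14.8 14.8] 22.2 0.0553 [ 0.5606 -0.0871]
w1 collar 404 [560.5 -86.9] [32.5 31.4] 85.9 0.0404 [ 0.5577 -0.0866]
w1 plate 7869 [567.1  15.8] [305.6 169.5] 76.4 0.0119 [ 0.5598 -0.0305]
w1 ring 231 [576.   69.5] [43.4 14.9] 57.8 0.1049 [0.5778 0.074 ]
w2 collar 26 [548.3 -80.7] [15.7  3.5] 58.1 0.0401 [ 0.5485 -0.0808]
w2 plate 7145 [557.6 -14.8] [241.1 166.7] 78.4 0.0123 [ 0.5521 -0.0318]
top0 pin 18 [559.2 -85.4] [12.3 13.1] 88.4 0.0566 [ 0.5589 -0.0859]
top0 collar 83 [558.2 -86.3] [31.4 30.8] 23.8 0.0421 [ 0.558  -0.0861]
top0 plate 1631 [576.6   8.8] [298.2 167.6] 81.4 0.012 [ 0.5665 -0.0263]
top0 ring 321 [587.1  46.7] [78.5 56.4] 79.0 0.1049 [0.5871 0.044 ]
scene0 pin 26 [564.2 -88.7] [16.3 12.4] 31.3 0.0556 [ 0.5642 -0.089 ]
scene0 collar 125 [565.1 -88.9] [32.6 32.1] 36.1 0.0415 [ 0.5667 -0.0872]
scene0 plate 2587 [578.7 -20.9] [242.9 132.6] 78.0 0.0124 [ 0.5947 -0.0152]
scene0 ring 546 [591.6  43.2] [81.2 58.8] 77.3 0.1053 [0.5924 0.0432]
```

arm_command:
  translation:
    - [-11.7,15.9,0]
    - [-11.7,15.9,0]
    - [-11.7,15.9,0]
    - [-11.7,15.9,0]
    - [-11.7,15.9,0]
  turn: [0,0,0,0,0]
  hand: [1,1,1,1,1]

```text
clock: 6.03
eef_pos: [0.5571, -0.0868, 0.1606]
tool_rot: [-0.175, 0.985, 0.001, -0.0]
ft_force: [1.2, -0.5, -2.0]
grip_width: 0.0512
```

arm_command:
  translation:
    - [0,0,0]
    - [0,0,0]
    - [0,0,0]
  turn: [0,0,0]
  hand: [1,1,1]

```text
clock: 6.28
eef_pos: [0.5566, -0.0899, 0.1606]
tool_rot: [-0.174, 0.985, -0.0, -0.001]
ft_force: [-0.1, 0.2, -2.4]
grip_width: 0.0508
```

```bash
python3 plan.py .5615 -.0875 .105 110.2; python3 look.py w4; python3 - <<'E'
from h import *
a=cv2.imread('pics/w4.png'); p,d=snap('scene'); b=cv2.resize(p[180:300,200:380,::-1],(640,427)); cv2.imwrite('pics/s4.png',np.vstack([cv2.resize(a,(400,250)),cv2.resize(b,(400,267))]))
E
```

```text
t 6.28 pos [ 0.5566 -0.0899  0.1606] yaw_y 110.09 tilt [-0.0015 -0.0005] F [-0.1  0.2 -2.4] w 0.0508 q [-0.16  0.42  0.03  1.18 -0.   -0.51]
shift cm [-0.55  0.06  5.56] len 5.6
turn -0.002
cam [ 0.4824 -0.1179  0.2893] axis [ 0.2913  0.1081 -0.9505]
```

View pics/s4.png

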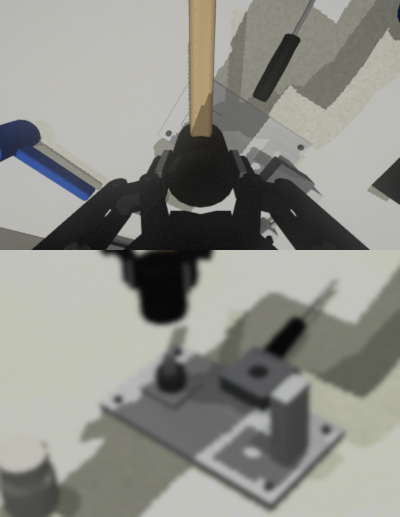

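Mallet held upright above the pin. Descending.

arm_command:
  translation:
    - [-0.5,0.1,0]
    - [-0.5,0.1,3]
    - [-0.5,0.1,5.6]
    - [-0.5,0.1,5.6]
    - [-0.5,0.1,5.6]
  turn: [0,0,0,0,0]
  hand: [1,1,1,1,1]

```text
clock: 6.8
eef_pos: [0.5599, -0.0878, 0.1039]
tool_rot: [-0.173, 0.985, 0.001, -0.002]
ft_force: [0.6, 0.3, -2.5]
grip_width: 0.0507
```

arm_command:
  translation:
    - [0,0,0.4]
    - [0,0,0.8]
    - [0,0,1.2]
    - [0,0,1.6]
    - [0,0,1.6]
  turn: [0,0,0,0,0]
  hand: [1,1,1,1,1]

```text
clock: 7.22
eef_pos: [0.5629, -0.0876, 0.0901]
tool_rot: [-0.174, 0.985, -0.001, 0.002]
ft_force: [1.5, -0.6, -0.3]
grip_width: 0.0504
```

arm_command:
  translation:
    - [0,0,0.2]
    - [0,0,0.2]
    - [0,0,0.2]
  turn: [0,0,0]
  hand: [1,1,1]

```text
clock: 7.47
eef_pos: [0.5627, -0.0875, 0.0881]
tool_rot: [-0.174, 0.985, -0.001, 0.001]
ft_force: [2.4, -1.7, 1.4]
grip_width: 0.0505
```

arm_command:
  translation:
    - [0,0,0.1]
    - [0,0,0.2]
    - [0,0,0.3]
    - [0,0,0.3]
  turn: [0,0,0,0]
  hand: [1,1,1,1]

```text
clock: 7.8
eef_pos: [0.5625, -0.0873, 0.0853]
tool_rot: [-0.174, 0.985, -0.0, 0.001]
ft_force: [2.4, -1.8, 5.8]
grip_width: 0.051
```

arm_command:
  translation:
    - [0,0,0.1]
    - [0,0,0.2]
    - [0,0,0.2]
  turn: [0,0,0]
  hand: [1,1,1]

```text
clock: 8.05
eef_pos: [0.5627, -0.0873, 0.0852]
tool_rot: [-0.174, 0.985, -0.001, 0.002]
ft_force: [-0.9, -1.4, 16.8]
grip_width: 0.0507
```

Hard stop reached at the predicted height (force jumped to about 19 N). Returning the mallet.

arm_command:
  translation:
    - [0,0,-1]
    - [0,0,-3]
    - [0,0,-6]
    - [0,0,-8]
    - [0,0,-8]
  turn: [0,0,0,0,0]
  hand: [1,1,1,1,1]

```text
clock: 8.47
eef_pos: [0.5626, -0.0869, 0.1657]
tool_rot: [-0.174, 0.985, -0.0, 0.002]
ft_force: [1.5, 0.3, -2.2]
grip_width: 0.0511
```

```bash
python3 plan.py .5031 -.2796 .155 110.1
```

```text
t 8.47 pos [ 0.5626 -0.0869  0.1657] yaw_y 110.08 tilt [0.0037 0.0003] F [ 1.5  0.3 -2.2] w 0.0511 q [-0.15  0.42  0.05  1.19  0.   -0.5 ]
shift cm [ 12.21 -16.06   1.04] len 20.2
turn -0.0
```

arm_command:
  translation:
    - [12.2,-16.1,0]
    - [12.2,-16.1,0]
    - [12.2,-16.1,0]
    - [12.2,-16.1,0]
    - [12.2,-16.1,0]
  turn: [0,0,0,0,0]
  hand: [1,1,1,1,1]

```text
clock: 8.88
eef_pos: [0.4992, -0.281, 0.1596]
tool_rot: [-0.174, 0.985, 0.002, -0.002]
ft_force: [1.0, 0.5, -2.6]
grip_width: 0.0508
```

arm_command:
  translation:
    - [0,0,0]
    - [0,0,4]
    - [0,0,8]
    - [0,0,11]
    - [0,0,11]
  turn: [0,0,0,0,0]
  hand: [1,1,1,1,1]

```text
clock: 9.3
eef_pos: [0.4964, -0.2768, 0.0444]
tool_rot: [-0.174, 0.985, 0.005, -0.006]
ft_force: [0.9, 1.6, -3.6]
grip_width: 0.0506
```

arm_command:
  translation:
    - [0,0,0]
    - [0,0,0]
  turn: [0,0]
  hand: [1,1]

```text
clock: 9.47
eef_pos: [0.5021, -0.2798, 0.0526]
tool_rot: [-0.174, 0.985, 0.001, -0.0]
ft_force: [0.3, 0.5, -1.9]
grip_width: 0.0509
```

arm_command:
  translation:
    - [0,0,0.3]
    - [0,0,0.6]
    - [0,0,0.8]
    - [0,0,0.9]
    - [0,0,0.9]
  turn: [0,0,0,0,0]
  hand: [1,1,1,1,1]

```text
clock: 9.88
eef_pos: [0.5022, -0.2802, 0.0435]
tool_rot: [-0.174, 0.985, -0.0, 0.0]
ft_force: [-0.1, 0.2, -1.7]
grip_width: 0.0509
```

arm_command:
  translation:
    - [0,0,0]
    - [0,0,0]
  turn: [0,0]
  hand: [1,1]

```text
clock: 10.05
eef_pos: [0.5023, -0.2803, 0.0435]
tool_rot: [-0.174, 0.985, -0.0, 0.0]
ft_force: [0.5, -1.0, -1.6]
grip_width: 0.051
```

Just about at the bench (within a fraction of a mm). One more mm, then open.

arm_command:
  translation:
    - [0,0,0.1]
    - [0,0,0.1]
    - [0,0,0.1]
  turn: [0,0,0]
  hand: [1,1,1]

```text
clock: 10.3
eef_pos: [0.5023, -0.2804, 0.0424]
tool_rot: [-0.174, 0.985, -0.0, 0.0]
ft_force: [0.8, -0.7, -2.2]
grip_width: 0.0507
```

arm_command:
  translation:
    - [0,0,0]
    - [0,0,0]
    - [0,0,0]
    - [0,0,0]
    - [0,0,0]
  turn: [0,0,0,0,0]
  hand: [0,0,0,0,0]

```text
clock: 10.72
eef_pos: [0.5024, -0.2803, 0.0426]
tool_rot: [-0.174, 0.985, -0.0, 0.0]
ft_force: [-0.6, 0.3, -0.5]
grip_width: 0.0852
```

arm_command:
  translation:
    - [0,0,0]
    - [0,0,-3]
    - [0,0,-7]
    - [0,0,-11]
    - [0,0,-15]
  turn: [0,0,0,0,0]
  hand: [0,0,0,0,0]

```text
clock: 11.13
eef_pos: [0.5016, -0.28, 0.1937]
tool_rot: [-0.174, 0.985, 0.0, -0.0]
ft_force: [0.7, -0.4, -0.1]
grip_width: 0.0854
```

```bash
python3 plan.py .43 -.05 .26 78; python3 look.py w5 mallet:0;  python3 - <<'E'
from h import *
D=np.load('w5.npz');C=cloud(dict(mtx=D['m'],world_to_cam=D['w']),D['d']).reshape(-1,3)
C=C[(C[:,0]>.3)&(C[:,0]<.6)&(C[:,1]>-.4)&(C[:,1]<-.18)]
P=C[(C[:,2]>.055)&(C[:,2]<.08)]; print(len(P),cv2.minAreaRect((P[:,:2]*1000).astype(np.float32)),np.median(P[:,2]))
E
```

```text
t 11.13 pos [ 0.5016 -0.28    0.1937] yaw_y 110.06 tilt [-0.0011  0.0006] F [ 0.7 -0.4 -0.1] w 0.0854 q [-0.51  0.41  0.12  1.27 -0.   -0.86]
shift cm [-1.15 24.06 -6.61] len 25.0
turn 0.56
cam [ 0.4273 -0.308   0.3223] axis [ 0.2919  0.1089 -0.9502]
mallet [281.9 209.9] 0.75 [ 0.6935 -0.3708  0.    ]
mallet [175.6 322.1] 0.69 [ 0.5012 -0.2784  0.    ]
2116 ((502.44464111328125, -281.5383605957031), (50.60506057739258, 50.26194763183594), 83.53287506103516) 0.06590700009911973
```

Mallet stands on the bench at (502,-281), top 66 mm. Now a look at the ring hole from above.

```bash
python3 plan.py .65 .02 .25 78
```

```text
t 11.23 pos [ 0.5062 -0.2825  0.2007] yaw_y 110.06 tilt [ 0.0133 -0.0075] F [1.2 0.  0.4] w 0.0852 q [-0.51  0.41  0.12  1.27 -0.   -0.86]
shift cm [-23.94  23.42  -4.97] len 33.9
turn 0.56
```

arm_command:
  translation:
    - [-12,11.7,-5]
    - [-12,11.7,-5]
    - [-12,11.7,-5]
    - [-12,11.7,-5]
    - [-12,11.7,-5]
  turn: [0,0,0,0,0]
  hand: [0,0,0,0,0]

```text
clock: 11.65
eef_pos: [0.5777, -0.124, 0.2442]
tool_rot: [-0.177, 0.984, 0.0, 0.002]
ft_force: [-0.8, -0.3, 0.7]
grip_width: 0.0857
```

arm_command:
  translation:
    - [-12,11.7,0]
    - [-12,11.7,0]
    - [-12,11.7,0]
    - [-12,11.7,0]
    - [-12,11.7,0]
  turn: [0.56,0.56,0.56,0.56,0.56]
  hand: [0,0,0,0,0]

```text
clock: 12.07
eef_pos: [0.6491, 0.0283, 0.2408]
tool_rot: [0.104, 0.995, 0.001, -0.0]
ft_force: [-0.4, 0.1, 0.6]
grip_width: 0.0855
```

arm_command:
  translation:
    - [0,0,0]
    - [0,0,0]
    - [0,0,0]
  turn: [0,0,0]
  hand: [0,0,0]

```text
clock: 12.32
eef_pos: [0.6468, 0.0206, 0.242]
tool_rot: [0.105, 0.995, -0.0, -0.0]
ft_force: [-0.3, -0.4, 0.2]
grip_width: 0.085
```

```bash
python3 plan.py .463 .323 .25 78; python3 look.py w6 ring:.095 pin_top:.042;  python3 - <<'E'
from h import *
D=np.load('w6.npz');C=cloud(dict(mtx=D['m'],world_to_cam=D['w']),D['d'])
m=(abs(C[...,2]-.105)<.004)&(abs(C[...,0]-.587)<.08)&(abs(C[...,1]-.035)<.09)
P=C[m]; print(len(P),cv2.minAreaRect((P[:,:2]*1000).astype(np.float32)),np.median(P[:,2]))
m=m.astype(np.uint8); cs,_=cv2.findContours(m,cv2.RETR_CCOMP,cv2.CHAIN_APPROX_NONE)
for c in cs:
    if len(c)>20: print(len(c),cv2.fitEllipse(c))
E
```

```text
t 12.32 pos [0.6468 0.0206 0.242 ] yaw_y 78.0 tilt [-0.001  -0.0006] F [-0.3 -0.4  0.2] w 0.085 q [ 0.03  0.55  0.45  1.48 -0.    0.24]
shift cm [24.27 25.75 -0.8 ] len 35.4
turn 0.0
cam [0.5694 0.0369 0.3706] axis [ 0.3041 -0.0641 -0.9505]
ring [122.3 323.9] 0.8 [0.5847 0.0369 0.095 ]
pin_top [126.2 214.7] 0.64 [ 0.5658 -0.0873  0.042 ]
4376 ((590.088623046875, 45.91953659057617), (78.5006332397461, 55.65571212768555), 78.00983428955078) 0.104985663525066
288 ((330.2697448730469, 125.09148406982422), (66.07365417480469, 95.86770629882812), 89.73641967773438)
62 ((322.6390075683594, 126.0341796875), (22.017011642456055, 22.368160247802734), 2.3098978996276855)
```

View pics/w6.png

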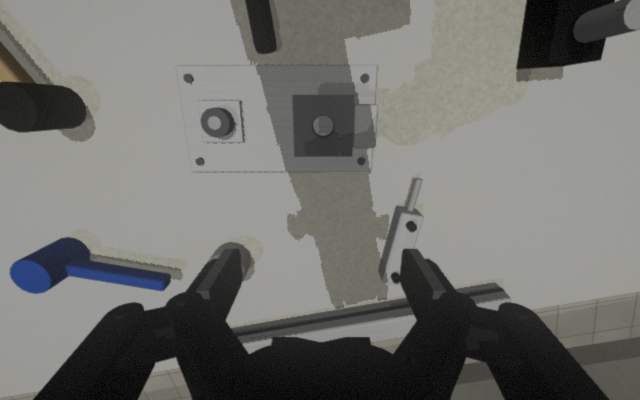

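```bash
python3 plan.py .54 .307 .26 78; python3 - <<'E'
from h import *
D=np.load('w6.npz');i=dict(mtx=D['m'],world_to_cam=D['w'])
print(at_z(i,(126.03,322.64),.105), at_z(i,(126.03,322.64),.1))
u=cv2.cvtColor(D['p'],cv2.COLOR_RGB2GRAY)[96:160,290:360]
P=cloud(i,D['d'])
for r in (110,116,120,126,132,138): print(P[r,306:340:3,2].round(3))
E
```

```text
t 12.47 pos [0.647  0.0202 0.2426] yaw_y 77.89 tilt [ 0.0001 -0.0002] F [0.4 0.5 0.8] w 0.0856 q [ 0.03  0.55  0.45  1.48 -0.    0.24]
shift cm [16.47 25.8  -1.75] len 30.7
turn -0.002
[0.58719679 0.03510042 0.105     ] [0.58753259 0.03506631 0.1       ]
[0.105 0.106 0.105 0.104 0.106 0.105 0.105 0.104 0.103 0.106 0.105 0.105]
[0.105 0.105 0.105 0.104 0.106 0.012 0.013 0.104 0.106 0.105 0.105 0.104]
[0.105 0.104 0.104 0.012 0.011 0.012 0.011 0.012 0.013 0.105 0.104 0.106]
[0.104 0.104 0.104 0.012 0.011 0.013 0.013 0.011 0.011 0.098 0.105 0.105]
[0.104 0.105 0.105 0.088 0.012 0.013 0.013 0.013 0.088 0.106 0.105 0.105]
[0.104 0.105 0.105 0.106 0.371 0.106 0.104 0.107 0.105 0.104 0.105 0.105]
```

arm_command:
  translation:
    - [8,13,-1]
    - [8,13,-1]
    - [8,13,-1]
    - [8,13,-1]
    - [8,13,-1]
  turn: [0,0,0,0,0]
  hand: [0,0,0,0,0]

```text
clock: 12.88
eef_pos: [0.5944, 0.1698, 0.2535]
tool_rot: [0.102, 0.995, 0.001, 0.0]
ft_force: [0.8, -0.4, 0.8]
grip_width: 0.0857
```

arm_command:
  translation:
    - [8.2,12.8,-1]
    - [8.2,12.8,-1]
    - [8.2,12.8,-1]
    - [8.2,12.8,-1]
    - [8.2,12.8,-1]
  turn: [0,0,0,0,0]
  hand: [0,0,0,0,0]

```text
clock: 13.3
eef_pos: [0.5411, 0.3118, 0.263]
tool_rot: [0.102, 0.995, 0.001, 0.0]
ft_force: [-0.6, -0.5, -0.2]
grip_width: 0.0853
```

arm_command:
  translation:
    - [0,0,0]
    - [0,0,0]
    - [0,0,0]
  turn: [0,0,0]
  hand: [0,0,0]

```text
clock: 13.55
eef_pos: [0.5434, 0.306, 0.2623]
tool_rot: [0.106, 0.994, -0.0, 0.0]
ft_force: [-1.2, 0.0, 0.3]
grip_width: 0.0854
```

```bash
python3 plan.py .463 .323 .2 78; python3 look.py w7 rod:.01 gauge:.01;  python3 - <<'E'
from h import *
D=np.load('w7.npz');i=dict(mtx=D['m'],world_to_cam=D['w']);C=cloud(i,D['d'])
def f(n,z,x,y,r):
    m=(abs(C[...,2]-z)<.004)&(np.hypot(C[...,0]-x,C[...,1]-y)<r)
    P=C[m]; print(n,len(P),cv2.minAreaRect((P[:,:2]*1000).astype(np.float32)),np.median(P[:,2]),P.mean(0))
    e=cv2.fitEllipse(np.argwhere(m)[:,::-1][cv2.convexHull(np.argwhere(m)[:,::-1].astype(np.int32),returnPoints=False)[:,0]].astype(np.float32)); print(e,at_z(i,e[0][::-1],z))
f('rod',.154,.463,.323,.03); f('gauge',.106,.552,.309,.04); f('rack',.05,.507,.316,.09)
E
```

```text
t 13.55 pos [0.5434 0.306  0.2623] yaw_y 77.84 tilt [ 0.0001 -0.0005] F [-1.2  0.   0.3] w 0.0854 q [ 0.51  0.49  0.41  1.49 -0.    0.73]
shift cm [ 8.22 -0.03  6.23] len 10.3
turn -0.003
cam [0.4659 0.3225 0.3909] axis [ 0.3049 -0.065  -0.9502]
rod [330.1 102.5] 0.72 [ 0.7461 -0.1218  0.01  ]
rod [102.9 320.4] 0.67 [0.4626 0.3231 0.01  ]
gauge [170.3 323.5] 0.69 [0.5513 0.3085 0.01  ]
rod 593 ((462.5035400390625, 324.9002380371094), (22.258432388305664, 21.127822875976562), 55.80229187011719) 0.15390080471720552 [0.46246283 0.32478748 0.15381823]
((322.35101318359375, 100.6270751953125), (26.861467361450195, 28.228879928588867), 170.47616577148438) [0.46243352 0.32478205 0.154     ]
gauge 497 ((551.081787109375, 311.34002685546875), (26.078065872192383, 26.84025764465332), 79.19552612304688) 0.10579184201891573 [0.55059682 0.31128467 0.10572799]
((326.8046875, 188.87147521972656), (24.711101531982422, 25.148418426513672), 68.79646301269531) [0.55041542 0.31125594 0.106     ]
rack 4369 ((507.2234191894531, 317.95245361328125), (55.066612243652344, 150.4571075439453), 81.2505874633789) 0.04999037191579647 [0.49861899 0.3191809  0.05000564]
((324.4979553222656, 135.81253051757812), (77.96642303466797, 140.7912139892578), 176.94390869140625) [0.50084218 0.31993738 0.05      ]
```

View pics/w7.png

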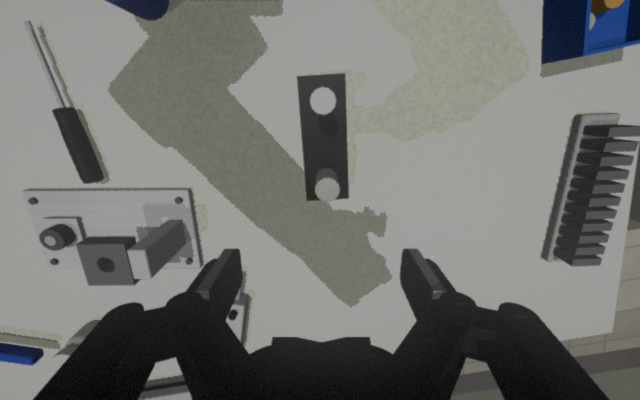

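arm_command:
  translation:
    - [4,0,0]
    - [8.3,0.1,0]
    - [8.3,0.1,3]
    - [8.3,0.1,6]
    - [8.3,0.1,6]
  turn: [0,0,0,0,0]
  hand: [0,0,0,0,0]

```text
clock: 14.12
eef_pos: [0.4583, 0.3236, 0.1969]
tool_rot: [0.105, 0.994, -0.004, -0.004]
ft_force: [-1.5, -1.2, -1.5]
grip_width: 0.0854
```

arm_command:
  translation:
    - [0,0,0]
    - [0,0,0]
    - [0,0,0]
  turn: [0,0,0]
  hand: [0,0,0]

```text
clock: 14.37
eef_pos: [0.4633, 0.3266, 0.2044]
tool_rot: [0.105, 0.994, 0.001, 0.001]
ft_force: [0.3, 0.7, 0.7]
grip_width: 0.0855
```

```bash
python3 plan.py .4624 .3248 .132 78
```

```text
t 14.37 pos [0.4633 0.3266 0.2044] yaw_y 77.92 tilt [0.003  0.0021] F [0.3 0.7 0.7] w 0.0855 q [ 0.61  0.39  0.11  1.28 -0.    0.82]
shift cm [ 0.07 -0.22  7.24] len 7.2
turn -0.001
```

arm_command:
  translation:
    - [0.1,-0.2,0]
    - [0.1,-0.2,3]
    - [0.1,-0.2,6]
    - [0.1,-0.2,7.2]
    - [0.1,-0.2,7.2]
  turn: [0,0,0,0,0]
  hand: [0,0,0,0,0]

```text
clock: 14.78
eef_pos: [0.4588, 0.3231, 0.1277]
tool_rot: [0.105, 0.994, -0.002, -0.002]
ft_force: [-0.1, -0.0, -0.2]
grip_width: 0.0852
```

arm_command:
  translation:
    - [0,0,0]
    - [0,0,0]
    - [0,0,0]
  turn: [0,0,0]
  hand: [0,0,0]

```text
clock: 15.03
eef_pos: [0.4616, 0.3253, 0.1324]
tool_rot: [0.105, 0.994, 0.001, 0.001]
ft_force: [-0.1, -0.0, -0.4]
grip_width: 0.0853
```

```bash
python3 plan.py .4624 .3248 .132 78
```

```text
t 15.03 pos [0.4616 0.3253 0.1324] yaw_y 77.97 tilt [0.0032 0.0023] F [-0.1 -0.  -0.4] w 0.0853 q [ 0.61  0.44 -0.02  1.11  0.    0.82]
shift cm [-0.09 -0.03  0.04] len 0.1
turn -0.001
```

arm_command:
  translation:
    - [-0.1,0,0]
    - [-0.1,0,0]
    - [-0.1,0,0]
    - [-0.1,0,0]
    - [-0.1,0,0]
  turn: [0,0,0,0,0]
  hand: [0.5,0.6,0.7,1,1]

```text
clock: 15.45
eef_pos: [0.4613, 0.3243, 0.1305]
tool_rot: [0.105, 0.995, 0.0, 0.0]
ft_force: [-0.2, -0.1, 0.2]
grip_width: 0.0252
```

arm_command:
  translation:
    - [0,0,0]
    - [0,0,0]
    - [0,0,0]
    - [0,0,0]
    - [0,0,0]
  turn: [0,0,0,0,0]
  hand: [1,1,1,1,1]

```text
clock: 15.87
eef_pos: [0.4614, 0.3245, 0.1306]
tool_rot: [0.105, 0.995, 0.0, 0.0]
ft_force: [0.6, 0.6, 3.6]
grip_width: 0.0206
```

```bash
python3 plan.py .4624 .3248 .24 78; python3 -c "
from h import *;print(get_obs()['ft_torque'])"
```

```text
t 15.87 pos [0.4614 0.3245 0.1306] yaw_y 77.98 tilt [0.0004 0.0004] F [0.6 0.6 3.6] w 0.0206 q [ 0.61  0.44 -0.02  1.11  0.    0.82]
shift cm [ -0.1    0.06 -10.94] len 10.9
turn -0.0
[0.08398643 0.03650628 0.03251462]
```

arm_command:
  translation:
    - [0,0,-2]
    - [0,0,-5]
    - [0,0,-8]
    - [0,0,-11]
    - [0,0,-15]
  turn: [0,0,0,0,0]
  hand: [1,1,1,1,1]

```text
clock: 16.28
eef_pos: [0.4599, 0.3232, 0.279]
tool_rot: [0.105, 0.994, -0.002, -0.002]
ft_force: [1.4, 0.3, -0.9]
grip_width: 0.0207
```

arm_command:
  translation:
    - [0,0,0]
    - [0,0,0]
    - [0,0,0]
  turn: [0,0,0]
  hand: [1,1,1]

```text
clock: 16.53
eef_pos: [0.4609, 0.324, 0.2794]
tool_rot: [0.105, 0.995, -0.0, -0.0]
ft_force: [0.2, 0.6, -1.0]
grip_width: 0.0206
```

```bash
python3 plan.py .587 .0345 .28 78; python3 - <<'E'
from h import *
p,d=snap('scene'); i=camera_info('scene'); C=cloud(i,d); np.savez('s8.npz',p=p,d=d)
o=get_obs()['eef_pos']
m=(np.hypot(C[...,0]-o[0],C[...,1]-o[1])<.02)&(C[...,2]>o[2]-.13)&(C[...,2]<o[2]-.03)
P=C[m]; 
for z in np.arange(o[2]-.125,o[2]-.02,.02):
    Q=P[abs(P[:,2]-z)<.01]; print(round(z,3),len(Q),Q.mean(0).round(4) if len(Q) else '')
w,_=camera('wrist'); cv2.imwrite('pics/v8.png',np.vstack([cv2.resize(w[:,:,::-1],(480,300)),cv2.resize(p[80:280,380:540,::-1],(375,300)).repeat(1,1)[:, :375] if 0 else np.pad(cv2.resize(p[60:260,360:560,::-1],(300,300)),((0,0),(0,180),(0,0)))]))
E
```

```text
t 16.53 pos [0.4609 0.324  0.2794] yaw_y 77.98 tilt [-0.001  -0.0008] F [ 0.2  0.6 -1. ] w 0.0206 q [ 0.61  0.36  0.26  1.47 -0.    0.82]
shift cm [-18.36 -25.69  -0.05] len 31.6
turn -0.0
0.153 9 [0.4657 0.3209 0.1614]
0.173 34 [0.4662 0.322  0.1734]
0.193 38 [0.4665 0.3215 0.1927]
0.213 41 [0.4662 0.3215 0.2133]
0.233 42 [0.4665 0.3216 0.2343]
0.253 9 [0.4655 0.3214 0.246 ]
```

View pics/v8.png

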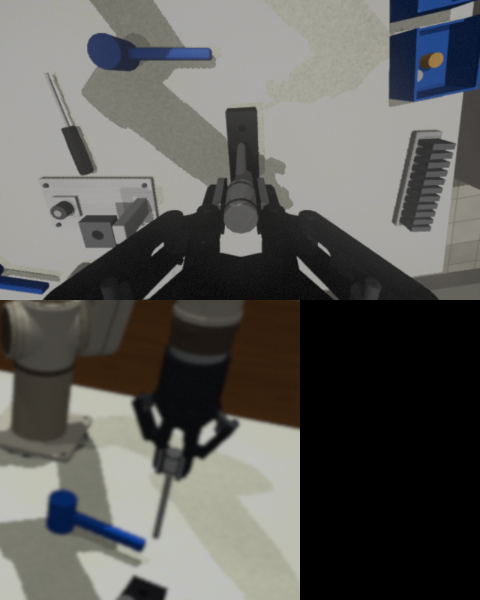

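```bash
python3 - <<'E'
from h import *
o=get_obs()['eef_pos']; i=camera_info('wrist'); p,d=snap('wrist'); C=cloud(i,d); np.savez('w9.npz',p=p,d=d,m=i['mtx'],w=i['world_to_cam'])
h=o[2]+.0234
m=(abs(C[...,2]-h)<.006)&(np.hypot(C[...,0]-o[0],C[...,1]-o[1])<.016)
P=C[m]; print(len(P),P.mean(0),np.median(P[:,2])-o[2],o)
A=np.argwhere(m)[:,::-1].astype(np.int32); e=cv2.fitEllipse(cv2.convexHull(A)); print(e,at_z(i,e[0][::-1],np.median(P[:,2]))-o)
print(cv2.minAreaRect((1000*(P-o)[:,:2]).astype(np.float32)))
m=(np.hypot(C[...,0]-o[0],C[...,1]-o[1])<.02)
for z in np.arange(o[2]-.125,o[2]-.02,.02):
    Q=C[m&(abs(C[...,2]-z)<.01)]; print(round(z,3),len(Q),(Q.mean(0)-o).round(4) if len(Q) else '')
E
```

```text
2347 [0.45915544 0.32376824 0.3008519 ] 0.023130421514527766 [0.4603738  0.3236052  0.27808895]
((320.6354675292969, 286.47821044921875), (64.23811340332031, 77.22772979736328), 177.28436279296875) [-0.00195789  0.00034992  0.02313042]
((0.8175382614135742, -0.37006568908691406), (26.982906341552734, 22.977645874023438), 78.11325073242188)
0.153 14 [-0.0029  0.0006 -0.1174]
0.173 75 [-0.0029  0.0006 -0.1048]
0.193 93 [-0.0027  0.0006 -0.0846]
0.213 121 [-0.0028  0.0006 -0.0651]
0.233 172 [-0.0026  0.0006 -0.0448]
0.253 133 [-0.0028  0.0005 -0.0283]
```

arm_command:
  translation:
    - [-9.2,-12.8,0]
    - [-9.2,-12.8,0]
    - [-9.2,-12.8,0]
    - [-9.2,-12.8,0]
    - [-9.2,-12.8,0]
  turn: [0,0,0,0,0]
  hand: [1,1,1,1,1]

```text
clock: 17.1
eef_pos: [0.5259, 0.1743, 0.2786]
tool_rot: [0.108, 0.994, -0.002, -0.001]
ft_force: [-0.1, 0.3, -1.1]
grip_width: 0.0208
```

arm_command:
  translation:
    - [-9,-12.9,0]
    - [-9,-12.9,0]
    - [-9,-12.9,0]
    - [-9,-12.9,0]
    - [-9,-12.9,0]
  turn: [0,0,0,0,0]
  hand: [1,1,1,1,1]

```text
clock: 17.52
eef_pos: [0.5869, 0.0295, 0.2781]
tool_rot: [0.108, 0.994, -0.001, -0.001]
ft_force: [-0.5, 1.2, -1.5]
grip_width: 0.0209
```

arm_command:
  translation:
    - [0,0,0]
    - [0,0,0]
    - [0,0,0]
  turn: [0,0,0]
  hand: [1,1,1]

```text
clock: 17.77
eef_pos: [0.585, 0.0363, 0.2796]
tool_rot: [0.104, 0.995, 0.0, -0.001]
ft_force: [1.2, -0.4, -2.3]
grip_width: 0.0206
```

```bash
python3 plan.py .5864 .0347 .28 78
```

```text
t 17.77 pos [0.585  0.0363 0.2796] yaw_y 78.07 tilt [-0.0017  0.0003] F [ 1.2 -0.4 -2.3] w 0.0206 q [0.06 0.41 0.33 1.49 0.   0.27]
shift cm [-0.16 -0.13 -0.04] len 0.2
turn 0.001
```

arm_command:
  translation:
    - [-0.15,-0.1,0]
    - [-0.15,-0.1,1]
    - [-0.15,-0.1,2]
    - [-0.15,-0.1,3]
    - [-0.15,-0.1,3.9]
  turn: [0,0,0,0,0]
  hand: [1,1,1,1,1]

```text
clock: 18.18
eef_pos: [0.5863, 0.0341, 0.2395]
tool_rot: [0.104, 0.995, -0.0, -0.001]
ft_force: [-0.2, 0.2, -0.4]
grip_width: 0.0207
```

arm_command:
  translation:
    - [0,0,0]
    - [0,0,0]
    - [0,0,0]
    - [0,0,0]
  turn: [0,0,0,0]
  hand: [1,1,1,1]

```text
clock: 18.52
eef_pos: [0.5874, 0.0337, 0.2419]
tool_rot: [0.105, 0.994, 0.0, 0.001]
ft_force: [-0.4, 1.1, -1.0]
grip_width: 0.0204
```

```bash
python3 plan.py .5864 .035 .24 78; python3 - <<'E'
from h import *
w,d=snap('wrist'); i=camera_info('wrist'); o=get_obs()['eef_pos']; C=cloud(i,d)
s,ds=snap('scene'); j=camera_info('scene')
for n,I,c in(('w',i,C),('s',j,cloud(j,ds))):
    m=(np.hypot(c[...,0]-o[0],c[...,1]-o[1])<.013)&(c[...,2]>o[2]-.115)&(c[...,2]<o[2]-.04); print(n,(c[m].mean(0)-o).round(4))
    m=(abs(c[...,2]-.105)<.004)&(abs(c[...,0]-.587)<.08)&(abs(c[...,1]-.035)<.09); r=cv2.minAreaRect((c[m][:,:2]*1000).astype(np.float32)); print(r)
def crop(im,I,z,a):
    K=np.array(I['mtx']);q=np.array(I['world_to_cam'])@[.587,.035,z,1];u=(K@q[:3])/q[2]; x,y=int(u[0]),int(u[1]); return cv2.resize(im[max(y-a,0):y+a,max(x-a,0):x+a,::-1],(390,390),interpolation=cv2.INTER_CUBIC)
cv2.imwrite('pics/v10.png',np.hstack([crop(w,i,.11,60),crop(s,j,.11,40)]))
E
```

```text
t 18.52 pos [0.5874 0.0337 0.2419] yaw_y 77.97 tilt [0.0011 0.0001] F [-0.4  1.1 -1. ] w 0.0204 q [ 0.06  0.42  0.25  1.4  -0.    0.27]
shift cm [0.12 0.11 0.19] len 0.3
turn -0.0
w [-0.0024  0.0008 -0.0711]
((589.7168579101562, 46.16653823852539), (78.62831115722656, 56.35018539428711), 77.83509063720703)
s [ 0.0053 -0.0007 -0.0751]
((590.8778076171875, 43.95513916015625), (79.8801498413086, 59.616512298583984), 78.64724731445312)
```

View pics/v10.png

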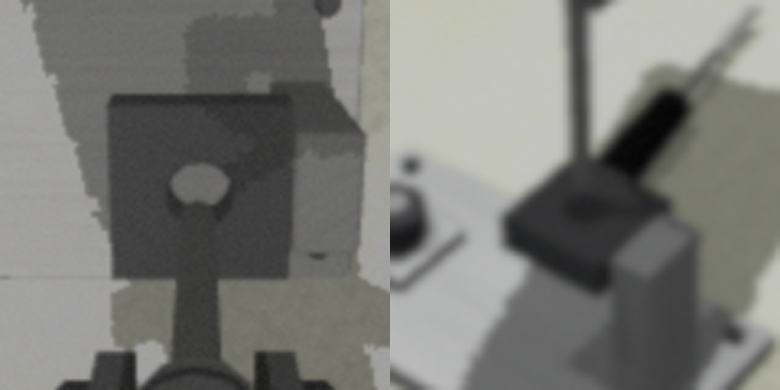

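arm_command:
  translation:
    - [0.1,0.06,0]
    - [0.1,0.06,0]
    - [0.1,0.06,0]
    - [0.1,0.06,0]
    - [0.1,0.06,0]
  turn: [0,0,0,0,0]
  hand: [1,1,1,1,1]

```text
clock: 19.03
eef_pos: [0.5861, 0.0345, 0.2414]
tool_rot: [0.105, 0.995, 0.0, 0.0]
ft_force: [0.9, 0.2, -1.0]
grip_width: 0.0208
```

```bash
python3 plan.py .5864 .0347 .1691 78; python3 - <<'E'
from h import *
for k in range(2):
  for n in('wrist','scene','top'):
    o=get_obs()['eef_pos']; i=camera_info(n); p,d=snap(n); c=cloud(i,d)
    m=(np.hypot(c[...,0]-o[0],c[...,1]-o[1])<.013)&(c[...,2]>o[2]-.115)&(c[...,2]<o[2]-.04)
    m2=(abs(c[...,2]-.105)<.004)&(abs(c[...,0]-.587)<.08)&(abs(c[...,1]-.035)<.09); r=cv2.minAreaRect((c[m2][:,:2]*1000).astype(np.float32))
    cam=np.linalg.inv(np.array(i['world_to_cam']))[:2,3]; v=o[:2]-cam; v/=np.linalg.norm(v)
    rod=1000*(c[m].mean(0)[:2]+v*.0039); ring=np.array(r[0])-11.25*np.array([.208,.978]); print(n,o.round(4),m.sum(),'rod',rod.round(1),'ring',ring.round(1),'diff',(rod-ring).round(1),np.round(r[1],1))
E
```

```text
t 19.03 pos [0.5861 0.0345 0.2414] yaw_y 77.98 tilt [0.0001 0.    ] F [ 0.9  0.2 -1. ] w 0.0208 q [0.06 0.42 0.25 1.4  0.   0.27]
shift cm [-0.02  0.02  7.23] len 7.2
turn -0.0
wrist [0.5861 0.0345 0.2414] 414 rod [587.4  34.5] ring [587.5  35. ] diff [-0.1 -0.6] [78.7 56.4]
scene [0.5861 0.0345 0.2413] 124 rod [587.8  31.9] ring [588.9  32.6] diff [-1.1 -0.7] [80.  59.2]
top [0.5861 0.0345 0.2413] 0 rod [nan nan] ring [ -2.3 -11. ] diff [nan nan] [0. 0.]
wrist [0.5861 0.0345 0.2413] 413 rod [587.5  34.4] ring [587.4  35. ] diff [ 0.  -0.6] [78.6 56.5]
scene [0.5862 0.0345 0.2413] 121 rod [588.   32.1] ring [588.8  32.5] diff [-0.8 -0.4] [79.8 59.5]
top [0.5861 0.0345 0.2413] 0 rod [nan nan] ring [ -2.3 -11. ] diff [nan nan] [0. 0.]<stdin>:8: RuntimeWarning: Mean of empty slice.
  ret = um.true_divide(
```

Both cameras put the rod within 1 mm of the hole axis. Lowering slowly.

arm_command:
  translation:
    - [0,0.05,0.2]
    - [0,0.05,0.4]
    - [0,0.05,0.6]
    - [0,0.05,0.8]
    - [0,0.05,1.0]
  turn: [0,0,0,0,0]
  hand: [1,1,1,1,1]

```text
clock: 19.75
eef_pos: [0.5862, 0.035, 0.231]
tool_rot: [0.105, 0.995, -0.0, -0.0]
ft_force: [-0.8, 0.2, -1.2]
grip_width: 0.0209
```

arm_command:
  translation:
    - [0,0,0.2]
    - [0,0,0.4]
    - [0,0,0.6]
    - [0,0,0.8]
    - [0,0,1.0]
  turn: [0,0,0,0,0]
  hand: [1,1,1,1,1]

```text
clock: 20.17
eef_pos: [0.5863, 0.035, 0.2211]
tool_rot: [0.105, 0.995, -0.0, 0.0]
ft_force: [0.4, 0.7, -0.6]
grip_width: 0.0207
```

```bash
python3 plan.py .5864 .0351 .1691 78
```

```text
t 20.17 pos [0.5863 0.035  0.2211] yaw_y 77.98 tilt [ 0. -0.] F [ 0.4  0.7 -0.6] w 0.0207 q [ 0.06  0.43  0.2   1.35 -0.    0.27]
shift cm [-0.01  0.01  5.2 ] len 5.2
turn -0.0
```

arm_command:
  translation:
    - [0,0,0.2]
    - [0,0,0.5]
    - [0,0,0.8]
    - [0,0,1.1]
    - [0,0,1.4]
  turn: [0,0,0,0,0]
  hand: [1,1,1,1,1]

```text
clock: 20.58
eef_pos: [0.5862, 0.035, 0.207]
tool_rot: [0.105, 0.995, -0.0, -0.0]
ft_force: [-0.3, 1.2, -1.3]
grip_width: 0.0209
```

arm_command:
  translation:
    - [0,0,0.3]
    - [0,0,0.6]
    - [0,0,0.9]
    - [0,0,1.2]
    - [0,0,1.5]
  turn: [0,0,0,0,0]
  hand: [1,1,1,1,1]

```text
clock: 21.0
eef_pos: [0.5862, 0.035, 0.192]
tool_rot: [0.105, 0.995, 0.0, -0.0]
ft_force: [0.4, -0.5, -0.8]
grip_width: 0.0206
```

arm_command:
  translation:
    - [0,0,0.3]
    - [0,0,0.6]
    - [0,0,0.9]
    - [0,0,1.2]
    - [0,0,1.5]
  turn: [0,0,0,0,0]
  hand: [1,1,1,1,1]

```text
clock: 21.42
eef_pos: [0.5863, 0.035, 0.177]
tool_rot: [0.105, 0.995, -0.0, -0.0]
ft_force: [-1.2, 0.1, -0.4]
grip_width: 0.0206
```

arm_command:
  translation:
    - [0,0,0.2]
    - [0,0,0.4]
    - [0,0,0.6]
    - [0,0,0.8]
    - [0,0,0.8]
  turn: [0,0,0,0,0]
  hand: [1,1,1,1,1]

```text
clock: 21.83
eef_pos: [0.586, 0.035, 0.1688]
tool_rot: [0.105, 0.995, -0.0, -0.0]
ft_force: [-0.1, -0.5, -0.9]
grip_width: 0.0209
```

arm_command:
  translation:
    - [0,0,0]
    - [0,0,0]
    - [0,0,0]
    - [0,0,0]
    - [0,0,0]
  turn: [0,0,0,0,0]
  hand: [1,1,1,1,1]

```text
clock: 22.25
eef_pos: [0.5863, 0.035, 0.1695]
tool_rot: [0.105, 0.995, 0.0, 0.0]
ft_force: [0.3, 0.4, -0.7]
grip_width: 0.0208
```

```bash
python3 plan.py .5864 .0351 .1691 78; python3 - <<'E'
from h import *
for n in('wrist','scene'):
    o=get_obs()['eef_pos']; i=camera_info(n); p,d=snap(n); c=cloud(i,d)
    m=(np.hypot(c[...,0]-o[0],c[...,1]-o[1])<.013)&(c[...,2]>.112)&(c[...,2]<o[2]-.018)
    m2=(abs(c[...,2]-.105)<.004)&(abs(c[...,0]-.587)<.08)&(abs(c[...,1]-.035)<.09); r=cv2.minAreaRect((c[m2][:,:2]*1000).astype(np.float32))
    cam=np.linalg.inv(np.array(i['world_to_cam']))[:2,3]; v=o[:2]-cam; v/=np.linalg.norm(v)
    rod=1000*(c[m].mean(0)[:2]+v*.0039); ring=np.array(r[0])-11.25*np.array([.208,.978]); print(n,m.sum(),(rod-ring).round(1),np.round(r[1],1))
    q=c[np.hypot(c[...,0]-.5613,c[...,1]+.0875)<.006]; print('pin top z',np.median(q[:,2]))
    q=c[(np.hypot(c[...,0]-.5024,c[...,1]+.2803)<.018)]; print('mallet z',np.median(q[:,2]) if len(q) else '')
    if n=='scene': cv2.imwrite('pics/v11.png',cv2.resize(p[180:330,200:480,::-1],(784,420),interpolation=cv2.INTER_CUBIC))
E
```

```text
t 22.25 pos [0.5863 0.035  0.1695] yaw_y 77.98 tilt [0.0003 0.    ] F [ 0.3  0.4 -0.7] w 0.0208 q [ 0.06  0.45  0.11  1.23 -0.    0.27]
shift cm [-0.01  0.01  0.04] len 0.0
turn -0.0
wrist 316 [ 1.1 -0.4] [78.8 54.2]
pin top z 0.041733195841647364
mallet z 
scene 62 [-1.7 -0.5] [80.2 57.1]
pin top z 0.04320424164716263
mallet z 0.06646337935245294
```

View pics/v11.png

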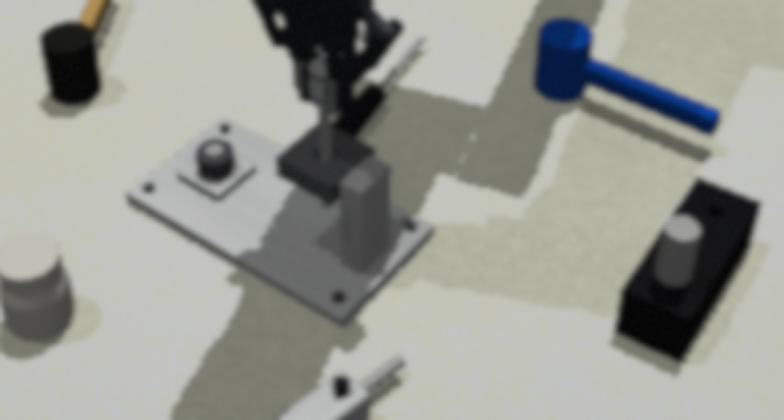

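Rod in the hole, pin home (top at 42 mm), mallet standing, bystanders in place. Handing in.

```bash
python3 -c "
from workcell import *
print(job_done())"
```

```text
the job is handed in; nothing more can be done
None
```

I handed the job in at about 22 s of the 67 s allowed. `job_done()` gives no verdict, so the result rests on my own checks.

**What I did:** I gripped the black mallet by its head and pressed the pin down to its hard stop, with about 19 N at the end. I then stood the mallet back on the bench about 3 mm from where it started and released it. After that I took the rod by its grip head from the rack and lowered it slowly through the ring.

**Last checks:**
- **Pin:** its top measured 41.7 mm (wrist camera) and 43.2 mm (scene camera), against 42 mm for fully home. The mallet also stopped at the predicted height.
- **Mallet:** it is standing upright and released, top at about 66 mm.
- **Rod position:** it is held upright, with its tip worked out from the gripper height at about 49 mm above the bench; halfway is 48.5 mm.
- **Contact:** the wrist force showed only the rod's weight and sensor noise the whole way down.
- **Bystanders:** those visible in the last picture looked unmoved. I did not measure them again.

**Where the checks disagreed:** after lowering, the wrist camera put the rod +1.1 mm off the hole axis in x and the scene camera put it -1.7 mm off. Both said about -0.5 mm in y. The offsets have opposite signs and fit the calibration error, and both are inside the 4 mm allowed. The top camera could not see the rod or ring for the check before lowering, because the arm was in the way.

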